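# Inspect a board under the loupe on the inspection slide

## Task

With the fingers, push the inspection slide's carriage by its upright tab until you feel it come up firmly against the end stop, and keep pressing it there for about a second. Then pick up the lighted loupe by its handle and hold it level, with the lens over the middle of the circuit board and its mid-thickness at the height marked by the collar on the gauge post, touching neither board nor slide. Finish while holding it there still in the gripper; leave the carriage at its stop and the other things where they are.

Things in the scene. Friction and masses are not known exactly. Their poses are not given: they have to be found in the camera images.
- slide_base: fixed slide on a mat (top 2.6 mm above the desk): aluminium base 204 x 124 x 10 mm; origin centre of its underside, +x is the way the carriage is pushed home. At its +x end a stop bar 26 mm high lies across it (x 86 to 102 mm); on the bar, at (94, 54) mm, stands an 8 mm gauge post with a ball on top, 196 mm high. It stands on the left half of the desk, turned somewhat
- carriage (a joint): travel of the carriage on the slide, m: 0 is nearest the -x end, 0.060 is home against the end stop. It slides with about 1.5 N of friction, stays where left, and stops hard at 0.060; it counts as home above 0.058. Press it there with 3 to 15 N, which is felt as a steady push on the tool
- push_tab: upright black tab, 10 mm thick (x), 46 mm wide (y), 36 mm high, on the carriage's -x edge; with a low foot that reaches to x +13 mm and to 30 mm either side. Origin at the centre of its foot, 22 mm above the underside of the slide, so its top is 58 mm above that and its face towards -x is 5 mm from the origin; axes as the slide's
- board: green circuit board 102 x 96 mm fixed on the carriage; origin at the middle of its underside, 28 mm above the underside of the slide, axes as the slide's; its tallest component stands 10 mm above the origin. It lies 53 mm to +x of the tab's origin and travels with it
- collar_mark (a point): centre of the small black collar (22 mm across, 8 mm thick, with a thumb screw) on the gauge post: its height marks the height for the middle of the lens. It is set differently each time, 85 to 130 mm above the underside of the slide, and need not be touched
- loupe: lighted loupe lying flat on the desk, 161 mm long, 27 mm thick, 0.07 to 0.12 kg: a black handle at its +y end (38 mm wide across x, from y -10 to +80 mm) and a round white lens head, 48 mm across, at its -y end (white neck between, y -39 to -10 mm). Origin in its underside, z up. Its weight is near the origin; a grip across the handle at y = +15 mm is good
- lens (a point): middle of the loupe's lens head: 55 mm towards -y and 13 mm above the loupe's origin; axes as the loupe's
- spool: bystander: standing reel of solder wire, 56 mm across, 44 mm high; origin at its underside
- vial: bystander: small screw-cap bottle, 34 mm across, 56 mm high; origin at its underside
- driver: bystander: screwdriver lying on the desk, 161 mm long; origin at its middle, underside
- marker_pen: bystander: marker pen lying on the desk, 135 mm long; origin at its middle, underside

How it is judged:
By the outcome, as a careful person would: the job done as asked, in the order asked, and still so for the second after the job is handed in, while the arm keeps its last pose, push and grip.
It also fails if it takes over 54 s, if anything falls off the work surface, if the arm or the gripper's body presses on something with over 40 N, if the wrist force passes 120 N, or if a joint passes its speed limit or range.

## Robot

A 6-joint arm with a two-finger parallel gripper is mounted at the origin on a cart in front of the work surface, level with it; the furniture and walls round the work are solid. World frame = base frame: x ahead of the robot, y to its left, z up, the work surface at z = 0. Lengths are in m, angles in rad, forces in N, time in s.
With the tool pointing down it reaches from about 0.4 to 0.825 m from the base axis. Payload 7 kg.
Tool frame: the origin (TCP) lies at the centre of the arm's flange, where the gripper is bolted on; the fingertips stand 178 mm ahead of it and the grasp point (between the pads) lies 159 mm ahead of it; z points along the fingers, y is the direction in which the jaws open and shut (so a half turn about z gives the same grasp; the last joint's range is limited). The gripper opens to 88 mm and grips with 3 to 60 N. Pads are 19 mm wide; open, the fingers measure 130 mm over their backs; the gripper's body (78 mm by 193 mm) begins 47 mm behind the grasp point.
Start: joints at [1.576, 0.359, 0.012, 0, -1.224, -0.288], TCP at [0.188, 0.648, 0.405] pointing down, gripper open.
Joint ranges: [-3.07, 3.07], [-1.43, 2.12], [-1.02, 1.25], [-3.03, 1.67], [-3.05, -0], [-3.03, 3.03]. Speed limits (rad/s): [2.39, 2.39, 3.01, 3.14, 3.14, 3.14].

## Interface

Orientations are given as [roll, pitch, yaw] about the fixed x, y, z axes, in that order (R = Rz(yaw) Ry(pitch) Rx(roll)).
In Python, from station import arm gives the robot as it stands.
- The arm moves only by the shell command python3 -m handwheel 'ROWS' [OPENING] [FORCE]. ROWS is JSON, a list of rows, each a list of 4 numbers: the shift along the world's x, y, z in cm, then the turn about the world's z in rad. In form: [[dx, dy, dz, yaw], ...]. A call has 1 to 20 rows; each row shifts and turns the commanded pose from where the row before left it; what a row does not reach is not made up. A row lasts 1/10 s, in which the tool goes at most 50 mm and 8.59 degrees, less where a joint would pass 70% of its speed; a pose out of reach is approached as far as the arm can. A call is refused whole if a number of a shift passes 5 or a number of a turn 0.15, either way. A call with a gripper value outside its range is refused whole. OPENING is the closure, from 0 (fully open) to 1 (shut), set as the call begins (- or left out, the last holds). The fingers move at their own pace and stop on an object; FORCE is the grip in N (left out, the last holds). Time passes only in rows, so rows that do not move let the fingers close. It gives the time, the measured TCP pose, the force and the opening at its end, in the units of the state.
- arm.get_state(): the state, without advancing time (a new reading comes with each control period).
- arm.grab_frame(name): name is "scene" or "top" or "wrist"; returns a dict with "image" (384x512x3 uint8, red, green, blue), "depth" (384x512 float32, m along the optical axis (not along the pixel's ray), 0 where there is no reading), "vfov" (degrees; the focal length in pixels is half the picture's height over the tangent of half this angle, whatever the lens; pixels are square), "cx", "cy" (the principal point, pixels), "rvec" (rotation vector, rad) and "tvec" (3), from world to camera coordinates, as OpenCV has them. Camera axes: x right, y down, z forward; pixel columns grow to the right and rows downward; lengths in m; the calibration is good to about 2 mm. A picture is of the moment at which its call begins.
- arm.job_done(): hands the job in, once; it reports no verdict.
The state is a dict: "t": time; "q": joint angles; "qd": joint speeds; "joint_efforts": joint torques, N m; "eef_pos": TCP position; "ee_rot": TCP orientation; "force": force on the tool from outside, world axes, zero at the start; "moment": the same for the moment, N m; "width": finger opening in m.
Only numpy, scipy, OpenCV 4.12 (cv2) and the standard library are available. Lean on these libraries where they do the work, as an engineer would, in place of code of your own. Each camera call takes 0.05 s, during which the arm holds its last target.

## Working session

There is one attempt and no reset: what is moved stays moved. The work goes in short steps, Python scripts to look and compute and a shell command to move; the robot and the scene stay as the last step left them, time stands still between calls to the robot, and variables do not carry over. Pictures are saved under pics/ and viewed, and the job is handed in when it is done.

```bash
mkdir -p pics; ls; cat > h.py <<'E'
import numpy as np,cv2
from station import arm
def grab(n,fn=None):
    f=arm.grab_frame(n)
    if fn: cv2.imwrite('pics/'+fn,f['image'][:,:,::-1])
    np.savez('/tmp/%s.npz'%n,**f)
    return f
def cam(f):
    R=cv2.Rodrigues(np.array(f['rvec'],float))[0];t=np.array(f['tvec'],float).ravel()
    fl=192/np.tan(np.radians(float(f['vfov']))/2)
    return R,t,fl
def onz(f,u,v,z):
    R,t,fl=cam(f);c=-R.T@t
    d=R.T@np.array([(u-f['cx'])/fl,(v-f['cy'])/fl,1.]);return c+d*(z-c[2])/d[2]
def dep(f,u,v):
    R,t,fl=cam(f);d=float(f['depth'][int(v),int(u)])
    return R.T@(np.array([(u-f['cx'])/fl*d,(v-f['cy'])/fl*d,d])-t)
def cloud(f):
    R,t,fl=cam(f);v,u=np.mgrid[:384,:512];d=f['depth']
    P=np.stack([(u-f['cx'])/fl*d,(v-f['cy'])/fl*d,d],-1)-t
    return P@R
def proj(f,p):
    R,t,fl=cam(f);c=R@np.array(p)+t;return c[0]/c[2]*fl+f['cx'],c[1]/c[2]*fl+f['cy']
E
python3 - <<'E'
from h import *
s=arm.get_state();print({k:np.round(v,3) for k,v in s.items()})
for n in ['scene','top','wrist']:
    f=grab(n,n+'0.png');R,t,fl=cam(f);print(n,-R.T@t,R[2],fl)
E
```

```text
pics
{'t': np.float64(0.0), 'q': array([ 1.576,  0.359,  0.011, -0.   , -1.224, -0.288]), 'qd': array([ 0.001, -0.002,  0.001, -0.001,  0.003, -0.   ]), 'joint_efforts': array([ 0.0000e+00, -5.8272e+01,  2.9306e+01,  6.9970e+00,  7.0000e-03,
       -0.0000e+00]), 'eef_pos': array([0.188, 0.648, 0.404]), 'ee_rot': array([ 3.14 , -0.   , -0.283]), 'force': array([-0.591,  0.571, -0.603]), 'moment': array([-0.002,  0.001,  0.039]), 'width': np.float64(0.088)}
scene [ 0.0068803  -0.95662314  0.63769986] [ 0.42968658  0.7939856  -0.43006548] 442.01281605389215
top [0.45584718 0.04997714 1.30219899] [ 8.29662008e-02 -8.19266513e-04 -9.96552025e-01] 496.058532709577
wrist [0.25312206 0.62958179 0.38441149] [-0.24254325  0.06903107 -0.9676815 ] 304.37437428015403
```

View pics/scene0.png

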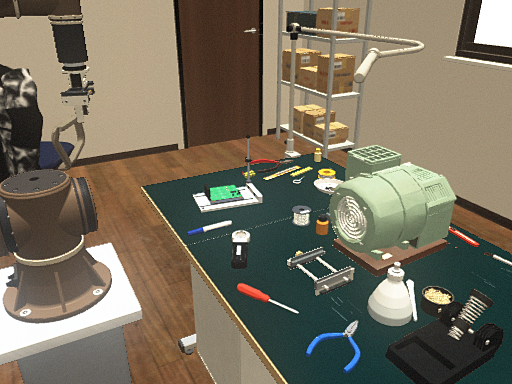

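View pics/top0.png

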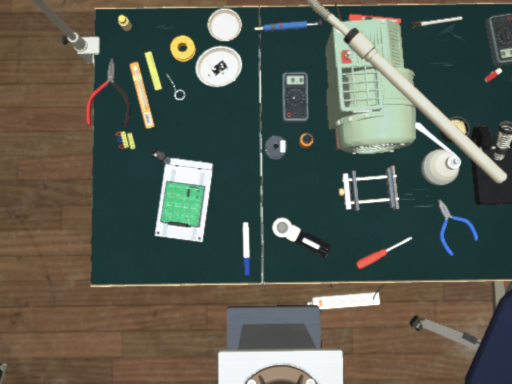

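View pics/wrist0.png

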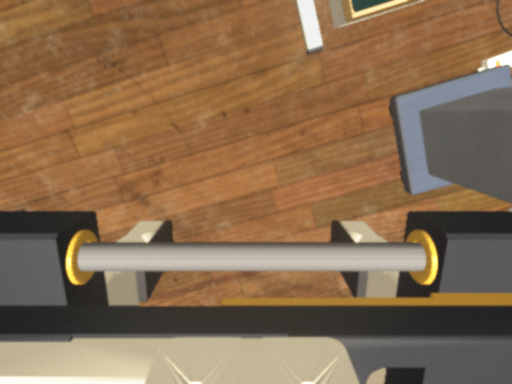

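The slide is at about (185,200) in the top view, with the gauge post at (160,155). The loupe is at (300,237), with its lens end at (280,227). I'll zoom in on both.

```bash
python3 - <<'E'
from h import *
f=dict(np.load('/tmp/top.npz'));g=dict(np.load('/tmp/scene.npz'))
a=cv2.resize(f['image'][140:250,140:250],None,fx=5,fy=5,interpolation=cv2.INTER_CUBIC);cv2.imwrite('pics/z1.png',a[:,:,::-1])
b=cv2.resize(g['image'][120:220,180:280],None,fx=6,fy=6,interpolation=cv2.INTER_CUBIC);cv2.imwrite('pics/z2.png',b[:,:,::-1])
P=cloud(f)
for u,v in [(185,180),(164,200),(180,205),(175,165),(100,150),(300,150),(184,238),(200,200),(178,230),(280,227),(320,247),(158,155)]: print(u,v,np.round(P[v,u],4))
E
```

```text
185 180 [0.5929 0.2426 0.0117]
164 200 [0.5404 0.295  0.0242]
180 205 [0.5266 0.2525 0.0315]
175 165 [0.6307 0.2662 0.0269]
100 150 [0.6765 0.4683 0.0043]
300 150 [ 0.6692 -0.0604  0.0047]
184 238 [0.442  0.2445 0.017 ]
200 200 [0.5387 0.2012 0.0311]
178 230 [0.4628 0.2609 0.0116]
280 227 [ 0.4669 -0.0035  0.0178]
320 247 [ 0.4145 -0.1043  0.0282]
158 155 [0.6383 0.2855 0.1482]
```

View pics/z1.png

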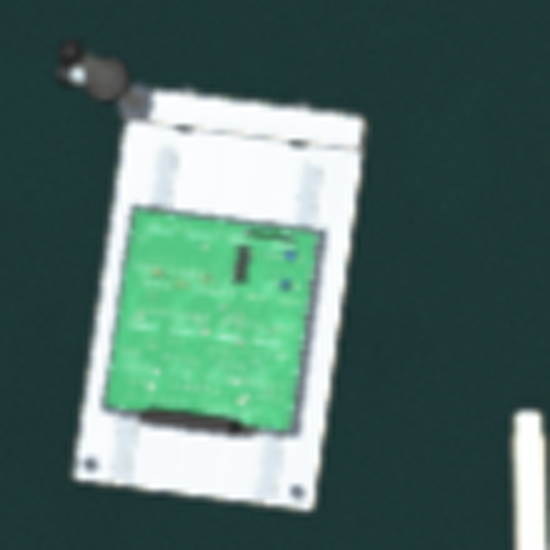

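View pics/z2.png

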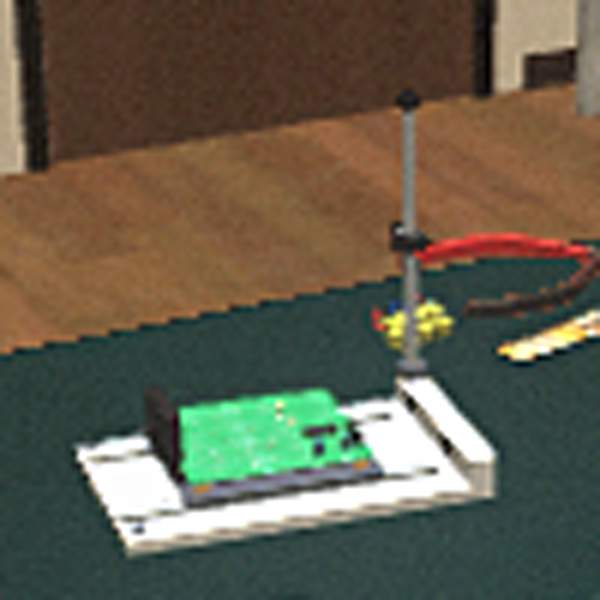

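```bash
python3 - <<'E'
from h import *
f=dict(np.load('/tmp/top.npz'));g=dict(np.load('/tmp/scene.npz'))
z=lambda x,y:(140+(x+.5)/5-.5,140+(y+.5)/5-.5)
c=[onz(f,*z(x,y),.0126)[:2] for x,y in[(75,478),(313,508)]]
b=[onz(f,*z(x,y),.032)[:2] for x,y in[(105,410),(297,433),(325,232),(135,207)]]
s=onz(f,*z(365,118),.0286)[:2]
t=onz(f,*z(125,105),.0286)[:2]
print('base',c,np.linalg.norm(c[0]-c[1])); print('board',b,[np.linalg.norm(b[i]-b[i-1]) for i in range(4)])
print('stop R',s,'depth len',np.linalg.norm(s-c[1]))
e=c[1]-c[0];print('yaw base',np.arctan2(e[0],-e[1]));e=b[1]-b[0];print('board',np.arctan2(e[0],-e[1]));e=s-c[1];print('side',np.arctan2(e[1],e[0]))
e=b[3]-b[0];print(np.arctan2(e[1],e[0])); e=b[2]-b[1];print(np.arctan2(e[1],e[0]))
# scene : collar and post
y=lambda x,y_:(180+(x+.5)/6-.5,120+(y_+.5)/6-.5)
pb=(c[0]+c[1])/2; print('mid -x edge',pb)
# loupe
m=(f['image'][:,:,:].astype(int))
a=cv2.resize(f['image'][205:265,260:340],None,fx=8,fy=8,interpolation=cv2.INTER_CUBIC);cv2.imwrite('pics/z3.png',a[:,:,::-1])
E
```

```text
base [array([0.45022771, 0.32132234]), array([0.43308481, 0.19814084])] 0.12436864613716905
board [array([0.48473076, 0.30203605]), array([0.47165933, 0.20392689]), array([0.57457258, 0.18915615]), array([0.58883497, 0.28688869])] [np.float64(0.10520042094619295), np.float64(0.09897610906284424), np.float64(0.10396784324597944), np.float64(0.09876772983976229)]
stop R [0.6338654  0.16855544] depth len 0.20294861646537216
yaw base -0.13827961388336038
board -0.1324534874381318
side -0.14629912216778465
-0.14448796059894983
-0.14255254539016754
mid -x edge [0.44165626 0.25973159]
```

View pics/z3.png

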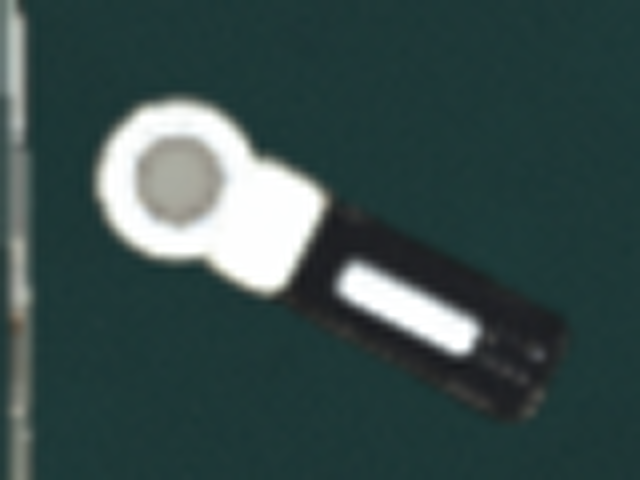

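```bash
python3 -m handwheel '[[2.5,-3.9,0,0.05],[2.5,-3.9,0,0.05],[2.5,-3.9,0,0.04],[2.5,-3.9,0,0],[2.5,-3.9,0,0],[2.5,-3.9,0,0],[2.5,-3.9,0,0],[2.5,-3.9,0,0],[2.5,-3.9,0,0],[3,-3.9,0,0],[0,0,0,0],[0,0,0,0]]' 1 20
python3 - <<'E'
from h import *
s=arm.get_state();print(np.round(s['eef_pos'],4),np.round(s['ee_rot'],4),s['force'],s['width'],s['q'])
grab('wrist','w1.png')
E
```

```text
t: 1.35
eef_pos: [0.4439, 0.257, 0.4045]
ee_rot: [3.142, 0.0, -0.146]
force: [0.0, 0.5, 0.9]
width: 0.0013
[0.4439 0.257  0.4045] [ 3.1415e+00  2.0000e-04 -1.4590e-01] [0.01537569 0.53889462 0.91184612] 0.0012710335716161958 [ 9.07931153e-01  9.06715989e-02 -3.39748290e-01 -1.94564532e-04
 -1.14055410e+00  5.17065986e-01]
```

View pics/w1.png

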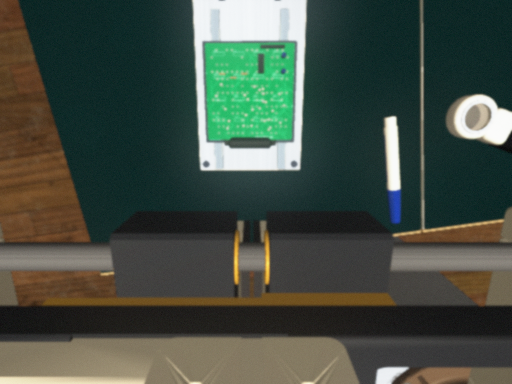

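The wrist view shows the slide from behind. The base's near corners are at about (201,170) and (300,170), the board spans (203..297, 41..141), and the tab is at (250,143).

```bash
python3 - <<'E'
from h import *
f=dict(np.load('/tmp/wrist.npz'))
hsv=cv2.cvtColor(f['image'],cv2.COLOR_RGB2HSV)
m=((hsv[:,:,0]>45)&(hsv[:,:,0]<80)&(hsv[:,:,1]>110)&(hsv[:,:,2]>90)).astype(np.uint8)
m=cv2.morphologyEx(m,cv2.MORPH_CLOSE,np.ones((9,9)))
c=max(cv2.findContours(m,0,2)[0],key=cv2.contourArea);print(cv2.boundingRect(c))
q=np.array([onz(f,*p,.0322)[:2] for p in c[:,0].astype(float)],np.float32)
r=cv2.minAreaRect(q);print('board',r)
k=f['image'].max(2)<60; k[:130]=0;k[155:]=0;k[:,:205]=0;k[:,300:]=0
ys,xs=np.where(k);print('tab px',xs.min(),xs.max(),ys.min(),ys.max())
for p in [((xs.min()+xs.max())/2,ys.max()),]: print('tab top back',onz(f,*p,.0606))
for p in [(200.5,170),(300.5,170)]: print('base',onz(f,*p,.0126))
a=cv2.resize(f['image'][120:180,190:310],None,fx=6,fy=6,interpolation=cv2.INTER_CUBIC);cv2.imwrite('pics/z4.png',a[:,:,::-1])
E
```

```text
(205, 43, 90, 98)
board ((0.5297731161117554, 0.2468024492263794), (0.09662145376205444, 0.10219884663820267), 81.6050033569336)Traceback (most recent call last):
  File "<stdin>", line 10, in <module>
    return umr_minimum(a, axis, None, out, keepdims, initial, where)
ValueError: zero-size array to reduction operation minimum which has no identity
```

```bash
python3 -m handwheel '[[0,0.15,-4,0],[0,0,-4,0],[0,0,-4,0],[0,0,-4,0],[0,0,-2.2,0],[0,0,-1,0],[0,0,0,0],[0,0,0,0]]'
python3 - <<'E'
from h import *
s=arm.get_state();print(s['eef_pos'],s['force'])
grab('scene','s1.png')
g=dict(np.load('/tmp/scene.npz'))
b=cv2.resize(g['image'][100:220,150:270],None,fx=5,fy=5,interpolation=cv2.INTER_CUBIC);cv2.imwrite('pics/s1z.png',b[:,:,::-1])
E
```

```text
t: 2.2
eef_pos: [0.4435, 0.2607, 0.2136]
ee_rot: [-3.141, -0.001, -0.141]
force: [0.7, 0.2, 0.5]
width: 0.0004
[0.4434927  0.26072451 0.21358399] [0.65460602 0.20067541 0.45027766]
```

View pics/s1z.png

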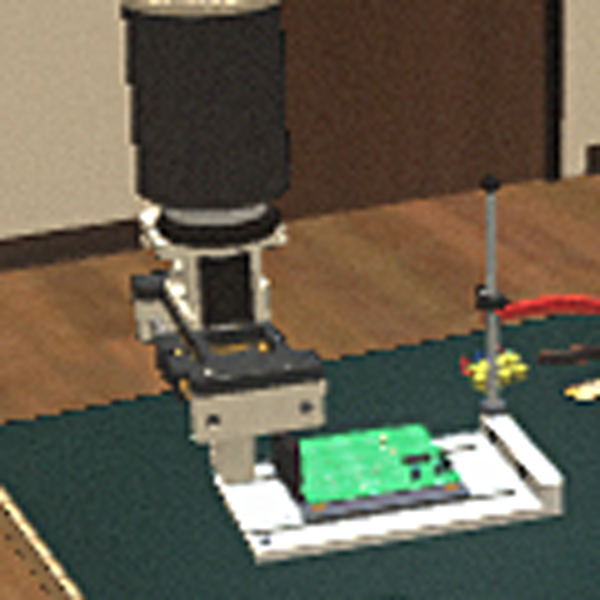

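```bash
python3 -m handwheel '[[0.5,-0.09,0,0],[0.5,-0.09,0,0],[0.5,-0.08,0,0],[0.5,-0.08,0,0],[0.5,-0.07,0,0],[0.5,-0.07,0,0]]'; python3 -m handwheel '[[0.5,-0.07,0,0],[0.5,-0.07,0,0],[0.5,-0.07,0,0]]';python3 -m handwheel '[[0.4,-0.06,0,0],[0.4,-0.06,0,0]]'
python3 - <<'E'
from h import *
f=grab('top','t2.png')
hsv=cv2.cvtColor(f['image'],cv2.COLOR_RGB2HSV)
a=cv2.resize(f['image'][140:250,140:250],None,fx=5,fy=5,interpolation=cv2.INTER_CUBIC);cv2.imwrite('pics/t2z.png',a[:,:,::-1])
E
```

```text
t: 2.85
eef_pos: [0.4738, 0.2547, 0.2127]
ee_rot: [3.141, 0.0, -0.143]
force: [-2.8, 2.0, 1.3]
width: 0.0006
t: 3.15
eef_pos: [0.4887, 0.2526, 0.2126]
ee_rot: [3.141, 0.0, -0.143]
force: [-2.2, -0.2, 1.5]
width: 0.0002
t: 3.35
eef_pos: [0.4967, 0.2514, 0.2126]
ee_rot: [3.141, 0.0, -0.143]
force: [-2.2, 0.4, 0.0]
width: 0.0005
```

View pics/t2z.png

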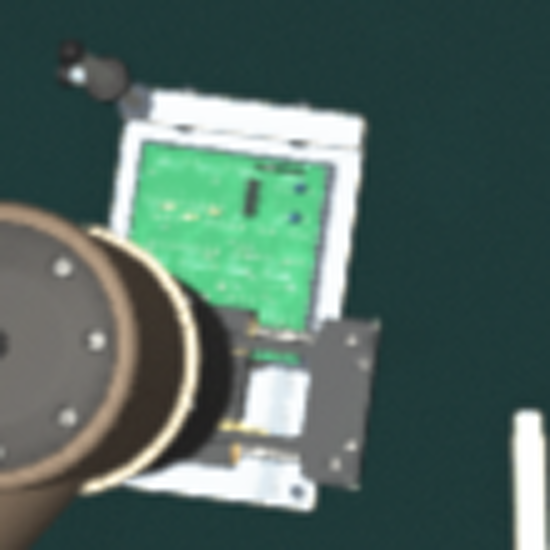

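```bash
for i in 1 ; do python3 -m handwheel '[[0.3,-0.04,0,0],[0.2,-0.03,0,0]]'; python3 -m handwheel '[[0.2,-0.03,0,0]]'; python3 -m handwheel '[[0.15,-0.02,0,0]]'; done
```

```text
t: 3.6
eef_pos: [0.5015, 0.2508, 0.2126]
ee_rot: [3.141, 0.0, -0.143]
force: [-1.9, -0.1, -0.2]
width: 0.0005
t: 3.7
eef_pos: [0.5023, 0.2507, 0.2125]
ee_rot: [3.141, 0.002, -0.143]
force: [-20.2, 8.9, 12.8]
width: 0.0001
t: 3.8
eef_pos: [0.5027, 0.2506, 0.2126]
ee_rot: [3.141, 0.004, -0.144]
force: [-25.2, 10.6, 16.2]
width: 0.0006
```

```bash
python3 -m handwheel '[[-0.15,0.02,0,0]]'; python3 -m handwheel '[[0,0,0,0]]'
```

```text
t: 3.9
eef_pos: [0.5022, 0.2508, 0.2126]
ee_rot: [3.141, 0.002, -0.143]
force: [-4.3, 0.7, 1.4]
width: 0.0002
t: 4.0
eef_pos: [0.5022, 0.2508, 0.2126]
ee_rot: [3.141, 0.002, -0.143]
force: [-10.0, 2.8, 5.2]
width: 0.0006
```

Force is now about 10 N against the stop, so I'll hold it there.

```bash
python3 -m handwheel '[[0,0,0,0],[0,0,0,0],[0,0,0,0]]'; python3 -m handwheel '[[0,0,0,0],[0,0,0,0],[0,0,0,0],[0,0,0,0]]';python3 -m handwheel '[[0,0,0,0],[0,0,0,0],[0,0,0,0],[0,0,0,0]]'; python3 -m handwheel '[[0,0,0,0],[0,0,0,0]]'
```

```text
t: 4.3
eef_pos: [0.5022, 0.2507, 0.2126]
ee_rot: [3.141, 0.002, -0.143]
force: [-10.6, 3.4, 5.3]
width: 0.0005
t: 4.7
eef_pos: [0.5022, 0.2507, 0.2126]
ee_rot: [3.141, 0.002, -0.143]
force: [-10.3, 4.1, 4.7]
width: 0.0004
t: 5.1
eef_pos: [0.5022, 0.2507, 0.2126]
ee_rot: [3.141, 0.002, -0.143]
force: [-10.1, 3.8, 5.2]
width: 0.0008
t: 5.3
eef_pos: [0.5022, 0.2507, 0.2126]
ee_rot: [3.141, 0.002, -0.143]
force: [-9.7, 3.9, 5.4]
width: -0.0001
```

```bash
python3 -m handwheel '[[-0.5,0.07,0,0],[-1.5,0.2,0,0],[-2,0.3,0,0],[0,0,4,0],[0,0,5,0],[0,0,5,0],[0,0,4.7,0],[0,0,0,0]]' 0
python3 - <<'E'
from h import *
f=grab('top','t3.png');g=grab('scene');w=grab('wrist','w3.png')
a=cv2.resize(f['image'][140:250,140:250],None,fx=5,fy=5,interpolation=cv2.INTER_CUBIC);cv2.imwrite('pics/t3z.png',a[:,:,::-1])
b=cv2.resize(g['image'][120:220,180:280],None,fx=6,fy=6,interpolation=cv2.INTER_CUBIC);cv2.imwrite('pics/s3z.png',b[:,:,::-1])
def board(f):
    hsv=cv2.cvtColor(f['image'],cv2.COLOR_RGB2HSV)
    m=((hsv[:,:,0]>45)&(hsv[:,:,0]<80)&(hsv[:,:,1]>110)&(hsv[:,:,2]>90)).astype(np.uint8)
    m[:,300:]=0
    m=cv2.morphologyEx(m,cv2.MORPH_CLOSE,np.ones((9,9)))
    c=max(cv2.findContours(m,0,2)[0],key=cv2.contourArea)
    q=np.array([onz(f,*p,.0322)[:2] for p in c[:,0].astype(float)],np.float32)
    return cv2.boundingRect(c),cv2.minAreaRect(q)
print('top',board(f));print('wrist',board(w))
# loupe white head + neck
wz=f['image'][205:265,260:340].astype(np.uint8)
m=(wz.min(2)>150).astype(np.uint8);n,l,st,ce=cv2.connectedComponentsWithStats(m);print(st,ce)
z=lambda x,y:(260+(x+.5)/8-.5,205+(y+.5)/8-.5)
L=onz(f,*z(178,180),.0156);E=[onz(f,*z(x,y),.025) for x,y in[(567,330),(515,420)]]
print('lens',L,'end',E,np.mean(E,0))
d=np.mean(E,0)-L;print('len',np.linalg.norm(d[:2]),'ang',np.arctan2(d[1],d[0]))
E
```

```text
t: 6.1
eef_pos: [0.4639, 0.2571, 0.407]
ee_rot: [-3.132, -0.008, -0.142]
force: [0.1, 0.7, -1.1]
width: 0.0588
top ((164, 167, 41, 43), ((0.569581925868988, 0.2419281154870987), (0.0942380428314209, 0.10106787830591202), 81.57910919189453))
wrist ((207, 20, 92, 102), ((0.5701320171356201, 0.24106089770793915), (0.09678591787815094, 0.10208127647638321), 81.7869873046875))
[[   0    0   80   60 4259]
 [   1    2    2   14   23]
 [  12   13   29   24  428]
 [   2   30    1    8    8]
 [  42   33   18   11   82]] [[40.98403381 30.00070439]
 [ 1.56521739  7.91304348]
 [25.35747664 23.94859813]
 [ 2.         33.5       ]
 [50.53658537 38.13414634]]
lens [ 0.46670832 -0.00826949  0.0156    ] end [array([ 0.41707006, -0.13145704,  0.025     ]), array([ 0.38872896, -0.11412156,  0.025     ])] [ 0.40289951 -0.1227893   0.025     ]
len 0.13109673138338762 ang -2.079139707139442
```

View pics/t3z.png

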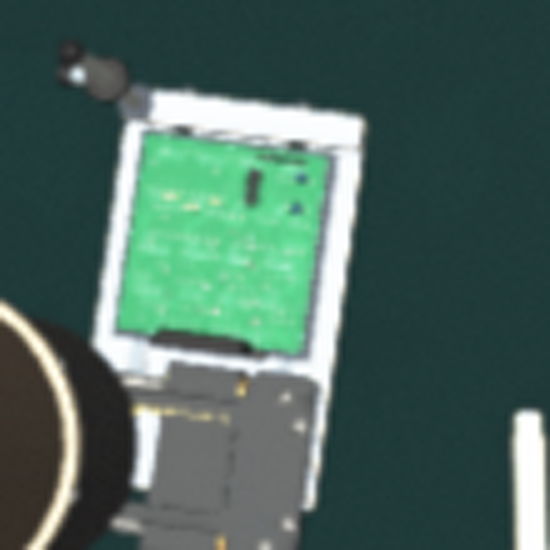

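View pics/s3z.png

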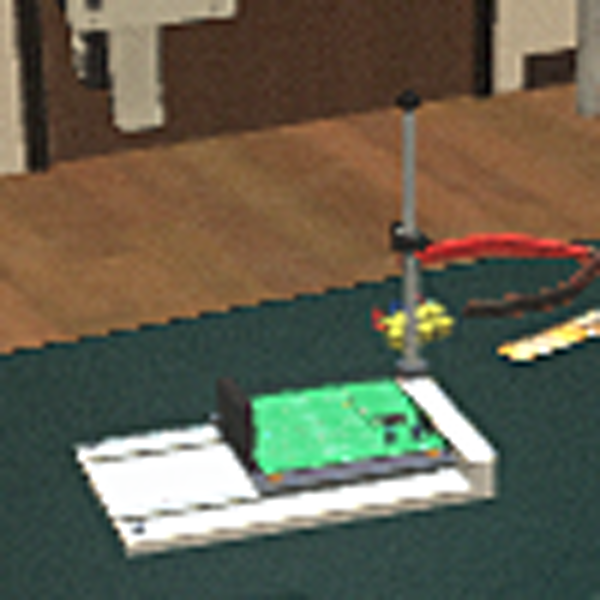

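View pics/w3.png

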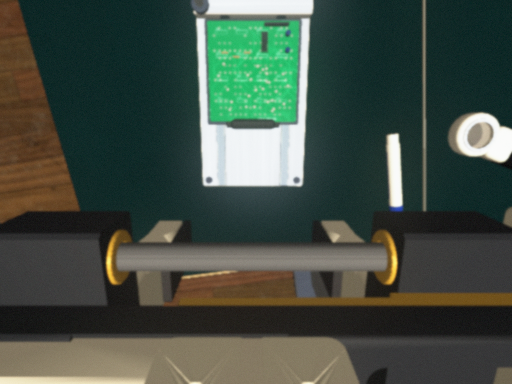

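```bash
python3 - <<'E'
from h import *
g=dict(np.load('/tmp/scene.npz'));f=dict(np.load('/tmp/top.npz'))
b=cv2.resize(g['image'][132:186,230:270],None,fx=11,fy=11,interpolation=cv2.INTER_CUBIC);cv2.imwrite('pics/s3zz.png',b[:,:,::-1])
P=np.array([.6433,.2854])
for z in (.0286,.0876,.1326,.1986): print(z,np.round(proj(g,[*P,z]),2),np.round(proj(f,[*P,z]),2))
b=cv2.resize(f['image'][145:170,148:178],None,fx=16,fy=16,interpolation=cv2.INTER_CUBIC);cv2.imwrite('pics/t3zz.png',b[:,:,::-1])
gray=g['image'].max(2)
print(gray[132:186,243:252])
E
```

```text
0.0286 [247.61 181.81] [167.46 160.2 ]
0.0876 [247.47 165.83] [163.05 156.78]
0.1326 [247.36 153.27] [159.39 153.94]
0.1986 [247.19 134.24] [153.5  149.36]
[[ 71  71  71  75  65  71  75  72  75]
 [ 73  75  69  71  72  77  84  80  76]
 [ 73  69  72  71  76  71  71  77  75]
 [ 76  72  77  78  43  42  69  74  72]
 [ 75  76  77  36  38  46  31  76  79]
 [ 72  77  81  45  29  26  38 119 150]
 [107 118 137 148  82  72 143 149 145]
 [133 129 134 138 130 138 141 138 136]
 [124 135 133 132 126 130 139 136 141]
 [132 133 129 136 124 135 130 142 140]
 [133 132 138 131 120 134 135 133 137]
 [131 129 132 138 117 131 137 137 137]
 [135 127 127 134 123 135 136 136 140]
 [156 139 133 125 123 130 134 139 139]
 [148 149 145 138 122 130 128 137 134]
 [146 151 146 139 122 130 124 124 129]
 [150 144 148 148 126 133 132 127 126]
 [152 146 144 149 132 126 146 151 138]
 [148 155 150 150 122 127 148 151 151]
 [137 141 145 154 128 128 143 146 148]
 [132 132 133 143 123 128 140 142 143]
 [126 133 125 137 121 131 143 143 146]
 [125 122 125 127 123 131 142 144 145]
 [124 128 127 127 132 135 126 139 146]
 [119 12
[... 462 characters left out ...]
 60  65  59  61  98 136 106  71  54]
 [ 67  66  67  59 101 140 153  77  71]
 [ 69  66 107  94  99 133 107 134 193]
 [ 67  62 136  79 129 131 171 255 241]
 [155  78 127 228 183 128 206 235 140]
 [138 224 243 255 195 135 126 168 189]
 [227 133 216 226 143 122 174 255 255]
 [ 84 123 253 241 139 124 116 142 161]
 [ 70  94 134 119 122 139 143 103 115]
 [ 65  84 132 153 107 131 123  94  66]
 [ 60  70  72  76 120 149 107  71  65]
 [ 74  72  69  66 104 137 116  78  65]
 [ 72  65  70 120 126 137 141 131  82]
 [ 63  67  63  70 109 122 111  99  75]
 [ 69  71  57  73  61  53  66  77  75]
 [135 164 134 183 172 173 226 228 223]
 [244 245 242 179 255 255 255 255 255]
 [230 235 234 217 124 255 255 255 255]]
```

View pics/s3zz.png

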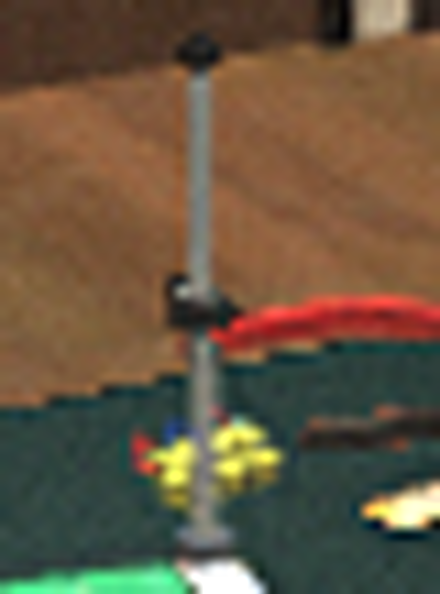

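View pics/t3zz.png

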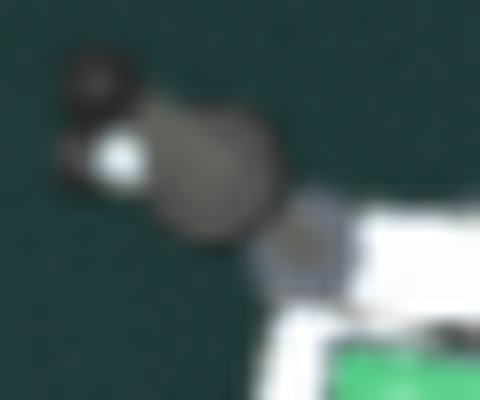

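```bash
python3 - <<'E'
from h import *
from scipy.optimize import brentq
g=dict(np.load('/tmp/scene.npz'))
P=np.array([.6433,.2854]);n=np.array([-.456,-.890])
def sol(off,row): p=P+n*off; return brentq(lambda z:proj(g,[*p,z])[1]-row,0,.3)
print('centre from bottom',sol(.011,161.8)+.004,'from top',sol(.004,158.78)-.004)
print('bar/post base',sol(.007,181.5),'ball top~',sol(0,134.7))
E
```

```text
centre from bottom 0.11038175652142088 from top 0.11050107012224115
bar/post base 0.03281730155823326 ball top~ 0.1970365295428456
```

```bash
python3 -m handwheel '[[-0.3,-3.3,0,0.12],[-0.3,-3.3,0,0.12],[-0.3,-3.3,0,0.12],[-0.3,-3.3,0,0.12],[-0.3,-3.3,0,0.12],[-0.3,-3.3,0,0.12],[-0.3,-3.3,0,0.12],[-0.3,-3.3,0,0.12],[-0.4,-3.3,0,0.12],[-0.3,-3,0,0.12],[0,0,0,0],[0,0,0,0]]' 0
python3 - <<'E'
from h import *
s=arm.get_state();print(np.round(s['q'],3))
grab('wrist','w4.png')
E
```

```text
t: 7.45
eef_pos: [0.4318, -0.0713, 0.3983]
ee_rot: [-3.14, 0.002, 1.054]
force: [-0.2, -0.1, 0.5]
width: 0.0877
[ 0.29  -0.039 -0.489 -0.    -1.123  2.335]
```

View pics/w4.png

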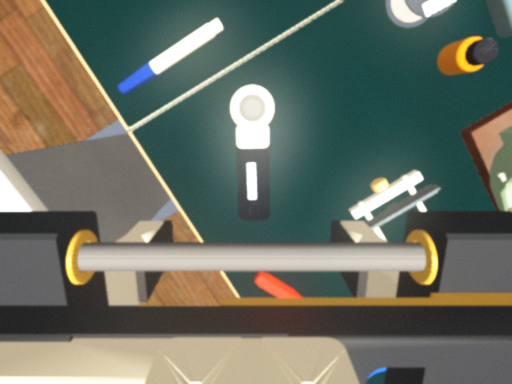

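```bash
python3 - <<'E'
from h import *
f=dict(np.load('/tmp/wrist.npz'));im=f['image']
hsv=cv2.cvtColor(im,cv2.COLOR_RGB2HSV)
wm=((im.min(2)>120)).astype(np.uint8);wm[:, :215]=0;wm[:,290:]=0;wm[225:]=0;wm[:70]=0
n,l,st,ce=cv2.connectedComponentsWithStats(wm);print(st[1:],ce[1:])
i=1+np.argmax(st[1:,4]);H=(l==i)
# head: outline points above row 115
ys,xs=np.where(H); 
for r in range(int(ys.min()),int(ys.max())+1,5): x=xs[ys==r];print(r,x.min(),x.max(),end=' | ')
c=cv2.findContours(H.astype(np.uint8),0,1)[0][0][:,0]; c=c[c[:,1]<112]
q=np.array([onz(f,*p,.0290)[:2] for p in c.astype(float)],np.float32);print('\nhead z.029',cv2.minEnclosingCircle(q))
k=((im.max(2)<45)).astype(np.uint8);k[:145]=0;k[222:]=0;k[:,:230]=0;k[:,280:]=0
ys,xs=np.where(k)
for r in range(150,222,6): x=xs[ys==r];print(r,(x.min(),x.max()) if len(x) else None,end=' | ')
R=cv2.minAreaRect(np.array([onz(f,u,v,.028)[:2] for u,v in zip(xs,ys)],np.float32));print('\nhandle',R)
P=cloud(f);print(P[107,238],P[135,253],P[170,243],P[210,254],P[107,200],P[200,300])
E
```

```text
[[ 215   70   17   11   86]
 [ 229   84   47   67 2523]
 [ 245  161   13   40  460]] [[220.98837209  73.5       ]
 [252.03686088 116.52635751]
 [251.33478261 180.1326087 ]]
84 247 257 | 89 237 267 | 94 233 271 | 99 230 273 | 104 229 275 | 109 229 275 | 114 230 274 | 119 231 272 | 124 235 269 | 129 234 270 | 134 234 270 | 139 235 270 | 144 235 270 | 149 240 267 | 
head z.029 ((0.4671924412250519, -0.008519211784005165), 0.02606111206114292)
150 None | 156 None | 162 None | 168 None | 174 None | 180 None | 186 None | 192 None | 198 None | 204 None | 210 None | 216 None | Traceback (most recent call last):
  File "<stdin>", line 15, in <module>
cv2.error: OpenCV(4.12.0) /io/opencv/modules/imgproc/src/convhull.cpp:143: error: (-215:Assertion failed) total >= 0 && (depth == CV_32F || depth == CV_32S) in function 'convexHull'
```

```bash
python3 - <<'E'
from h import *
f=dict(np.load('/tmp/wrist.npz'));im=f['image'].astype(int)
print(im[200,225:285:4].tolist())
k=((im.max(2)-im.min(2)<22)&(im.max(2)<130)).astype(np.uint8);k[:153]=0;k[228:]=0;k[:,:230]=0;k[:,280:]=0
k=cv2.morphologyEx(k,cv2.MORPH_OPEN,np.ones((3,3)))
ys,xs=np.where(k)
for r in range(153,226,6): x=xs[ys==r];print(r,(x.min(),x.max()) if len(x) else None,end=' | ')
R=cv2.minAreaRect(np.array([onz(f,u,v,.028)[:2] for u,v in zip(xs,ys)],np.float32));print('\nhandle',R)
P=cloud(f)
for v,u in [(107,237),(135,253),(170,243),(210,254),(107,200),(200,300)]:print(np.round(P[v,u],4))
for r in (160,190,215): 
  x=xs[ys==r]; print(r,onz(f,(x.min()+x.max())/2,r,.028), np.linalg.norm(onz(f,x.min()-.5,r,.028)-onz(f,x.max()+.5,r,.028)))
E
```

```text
[[58, 90, 85], [60, 91, 88], [61, 90, 89], [66, 89, 88], [69, 73, 72], [72, 77, 76], [142, 148, 148], [153, 156, 158], [80, 85, 85], [67, 72, 74], [67, 70, 73], [65, 82, 80], [59, 90, 90], [56, 89, 84], [54, 92, 88]]
153 (np.int64(236), np.int64(270)) | 159 (np.int64(236), np.int64(269)) | 165 (np.int64(236), np.int64(269)) | 171 (np.int64(236), np.int64(269)) | 177 (np.int64(236), np.int64(269)) | 183 (np.int64(237), np.int64(269)) | 189 (np.int64(237), np.int64(269)) | 195 (np.int64(238), np.int64(269)) | 201 (np.int64(238), np.int64(269)) | 207 (np.int64(238), np.int64(269)) | 213 (np.int64(238), np.int64(269)) | 219 (np.int64(241), np.int64(265)) | 225 None | 
handle ((0.4223596453666687, -0.08929502964019775), (0.08216505497694016, 0.03971918672323227), 60.12141418457031)
[ 4.525e-01 -3.000e-04  2.410e-02]
[ 0.4528 -0.0362  0.0247]
[ 0.4225 -0.0657  0.0255]
[ 0.4096 -0.1147  0.0273]
[0.4132 0.0224 0.0014]
[ 0.4639 -0.1393  0.0029]
160 [ 0.4387818  -0.06082831  0.028     ] 0.04063167531914952
190 [ 0.42101631 -0.09212832  0.028     ] 0.03930060593579251
215 [ 0.40549434 -0.11947558  0.028     ] 0.03773191404012067
```

```bash
python3 -m handwheel '[[0,0,-4,0],[0,0,-4,0],[0,0,-4,0],[0,0,-4,0],[0,0,-3,0],[0,0,-1.5,0],[0,0,0,0],[0,0,0,0]]' 0
python3 -m handwheel '[[0.05,0.03,-0.5,0],[0,0,-0.3,0],[0,0,0,0]]'
```

```text
t: 8.3
eef_pos: [0.4326, -0.07, 0.1946]
ee_rot: [-3.141, 0.001, 1.058]
force: [-0.3, -0.2, 0.0]
width: 0.0876
t: 8.6
eef_pos: [0.4329, -0.0704, 0.1869]
ee_rot: [3.141, -0.001, 1.057]
force: [0.5, -0.4, -0.4]
width: 0.0874
```

```bash
python3 -m handwheel '[[0,0,-0.3,0],[0,0,0,0]]'; python3 -m handwheel '[[0,0,0,0],[0,0,0,0],[0,0,0,0],[0,0,0,0],[0,0,0,0],[0,0,0,0],[0,0,0,0],[0,0,0,0]]' 1 30
python3 - <<'E'
from h import *
grab('wrist','w5.png');f=grab('top','t5.png')
cv2.imwrite('pics/t5z.png',cv2.resize(f['image'][190:280,240:360],None,fx=5,fy=5)[:,:,::-1])
E
```

```text
t: 8.8
eef_pos: [0.4328, -0.0705, 0.1836]
ee_rot: [3.142, -0.0, 1.057]
force: [-0.0, 0.6, 0.9]
width: 0.0878
t: 9.6
eef_pos: [0.4329, -0.0705, 0.1837]
ee_rot: [3.142, 0.0, 1.057]
force: [-0.3, -0.1, -0.4]
width: 0.0384
```

View pics/w5.png

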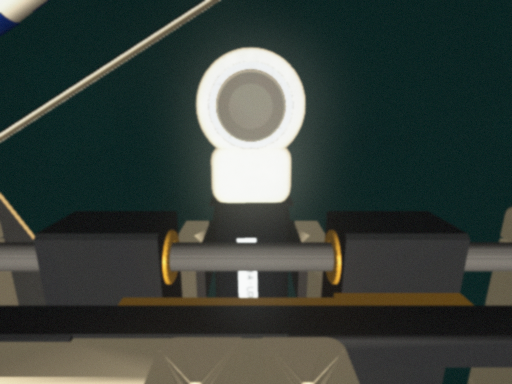

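```bash
cat >> h.py <<'E'
def head(f,ztop):
    im=f['image'];wm=(im.min(2)>150).astype(np.uint8);wm[:,:150]=0;wm[:,350:]=0;wm[215:]=0
    n,l,st,ce=cv2.connectedComponentsWithStats(wm);i=l[100,210] or 1+np.argmax(st[1:,4])
    c=cv2.findContours((l==i).astype(np.uint8),0,1)[0][0][:,0];c=c[c[:,1]<125]
    q=np.array([onz(f,*p,ztop)[:2] for p in c.astype(float)],np.float32)
    A=np.c_[2*q,np.ones(len(q))];s=np.linalg.lstsq(A,(q**2).sum(1),rcond=None)[0]
    return cv2.boundingRect(c),s[:2],np.sqrt(s[2]+s[0]**2+s[1]**2)
E
python3 - <<'E'
from h import *
f=dict(np.load('/tmp/wrist.npz'));P=cloud(f)
for v,u in [(60,130),(150,150),(100,400),(150,380),(40,300)]: print('surf',np.round(P[v,u],4))
for v,u in [(60,250),(100,205),(100,298),(175,250),(140,250),(165,225)]: print('loupe',np.round(P[v,u],4))
for zt in (.0265,.028,.0296,.016): print(zt,head(f,zt))
t=dict(np.load('/tmp/top.npz'));Q=cloud(t)
for u,v in [(230,200),(275,180),(300,200),(150,260),(150,150),(225,160)]: print('top surf',np.round(Q[v-3:v+4,u-3:u+4].reshape(-1,3).mean(0),4))
E
```

```text
surf [0.4259 0.0396 0.0027]
surf [ 0.4096 -0.0021  0.0032]
surf [ 0.5343 -0.0434  0.0033]
surf [ 0.5151 -0.0615  0.0042]
surf [0.5031 0.0064 0.0025]
loupe [0.476  0.0077 0.0235]
loupe [0.4505 0.0032 0.0235]
loupe [ 0.4865 -0.0172  0.0228]
loupe [ 0.4511 -0.0362  0.0231]
loupe [ 0.459  -0.0222  0.0198]
loupe [ 0.4435 -0.0262  0.0245]
0.0265 ((197, 48, 108, 77), array([ 0.46670961, -0.00908901]), np.float64(0.023463603036988943))
0.028 ((197, 48, 108, 77), array([ 0.4667021 , -0.00911122]), np.float64(0.023208090730632683))
0.0296 ((197, 48, 108, 77), array([ 0.46669407, -0.00913497]), np.float64(0.022935584993175277))
0.016 ((197, 48, 108, 77), array([ 0.46676245, -0.00893324]), np.float64(0.025252057501049207))
top surf [0.5396 0.126  0.0011]
top surf [0.5907 0.0069 0.0017]
top surf [ 0.5355 -0.0559  0.0281]
top surf [0.3861 0.3353 0.0018]
top surf [0.6691 0.3289 0.0376]
top surf [0.6418 0.1365 0.0286]
```

```bash
python3 -m handwheel '[[0,0,0.5,0],[0,0,1,0],[0,0,1.5,0],[0,0,2,0],[0,0,3,0],[0,0,3,0],[0,0,2.5,0],[0,0,1.1,0],[0,0,0,0]]'
python3 -m handwheel '[[0.2,1.2,0,-0.04],[0.5,2,0,-0.08],[0.5,2,0,-0.08],[0.5,2,0,-0.08],[0.5,2,0,-0.08],[0.5,2,0,-0.08],[0.5,2,0,-0.08],[0.5,2,0,-0.08],[0.5,2,0,-0.08],[0.5,2,0,-0.08],[0.5,2,0,-0.08],[0.5,2,0,-0.08],[0.5,2,0,-0.08],[0.5,2,0,-0.08],[0.3,2,0,-0.08],[0.2,2,0,-0.08],[0.1,1,0,-0.04],[0,0,0,0],[0,0,0,0]]'
python3 - <<'E'
from h import *
s=arm.get_state();print(np.round(s['eef_pos'],4),np.round(s['ee_rot'],4),s['force'],s['moment'],s['width'])
grab('wrist','w6.png');f=grab('top');g=grab('scene')
cv2.imwrite('pics/t6z.png',cv2.resize(f['image'][130:250,120:270],None,fx=4,fy=4)[:,:,::-1])
cv2.imwrite('pics/s6z.png',cv2.resize(g['image'][90:220,150:290],None,fx=4,fy=4)[:,:,::-1])
E
```

```text
t: 10.6
eef_pos: [0.433, -0.0704, 0.3314]
ee_rot: [3.139, -0.003, 1.057]
force: [-0.5, 0.6, -1.0]
width: 0.038
t: 12.5
eef_pos: [0.5055, 0.2512, 0.3281]
ee_rot: [3.139, 0.002, -0.222]
force: [0.6, 0.6, -1.6]
width: 0.0383
[0.5055 0.2512 0.3281] [ 3.1394e+00  1.7000e-03 -2.2150e-01] [ 0.63128506  0.58579924 -1.61165234] [0.02402005 0.05357215 0.01555325] 0.0382980985452111
```

View pics/w6.png

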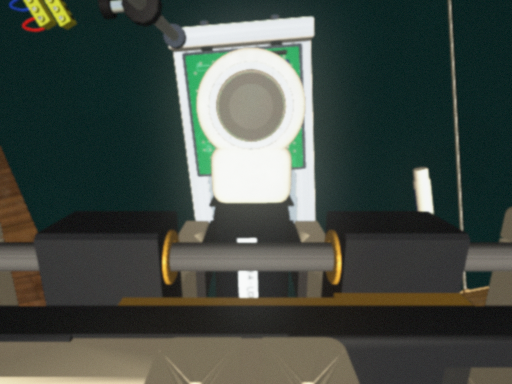

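View pics/s6z.png

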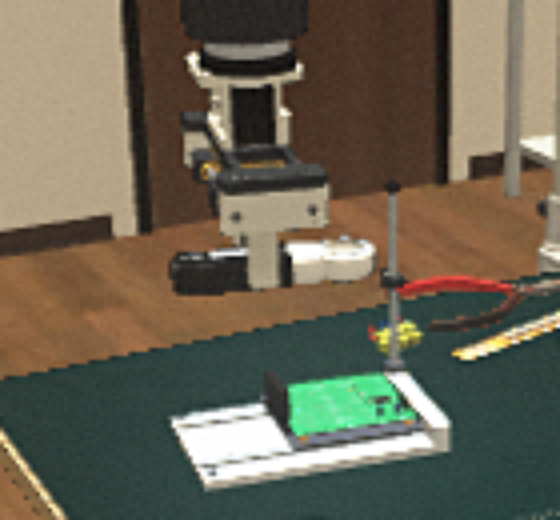

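```bash
python3 -m handwheel '[[-0.2,0,-0.5,0.03],[-0.2,0,-1.2,0.03],[-0.1,0,-1.2,0.02],[0,0,-1.2,0],[0,0,-0.6,0],[0,0,-0.3,0],[0,0,0,0],[0,0,0,0],[0,0,0,0]]'
python3 - <<'E'
from h import *
s=arm.get_state();print(np.round(s['eef_pos'],4),np.round(s['ee_rot'],4),s['force'],s['width'])
w=grab('wrist','w7.png');f=grab('top');g=grab('scene')
cv2.imwrite('pics/t7z.png',cv2.resize(f['image'][130:250,120:270],None,fx=4,fy=4)[:,:,::-1])
cv2.imwrite('pics/s7z.png',cv2.resize(g['image'][120:200,180:280],None,fx=7,fy=7,interpolation=cv2.INTER_CUBIC)[:,:,::-1])
print(head(w,.118),head(w,.110)); P=cloud(w)
for v,u in [(60,250),(100,205),(100,298),(175,250),(165,225),(165,280)]: print('loupe',np.round(P[v,u],4))
hsv=cv2.cvtColor(w['image'],cv2.COLOR_RGB2HSV)
E
```

```text
t: 13.55
eef_pos: [0.501, 0.2517, 0.2801]
ee_rot: [-3.141, -0.001, -0.143]
force: [-0.3, -0.1, -0.7]
width: 0.0384
[0.501  0.2517 0.2801] [-3.1409e+00 -6.0000e-04 -1.4270e-01] [-0.27190531 -0.05778635 -0.692374  ] 0.0384406675208428
((170, 27, 167, 98), array([0.58142038, 0.24001496]), np.float64(0.0317311070160231)) ((170, 27, 167, 98), array([0.58217954, 0.23987238]), np.float64(0.03350932900520238))
loupe [0.5892 0.2401 0.1193]
loupe [0.5757 0.2623 0.12  ]
loupe [0.5698 0.2214 0.12  ]
loupe [0.5397 0.2473 0.1221]
loupe [0.546  0.2581 0.1221]
loupe [0.5422 0.2329 0.1215]
```

View pics/w7.png

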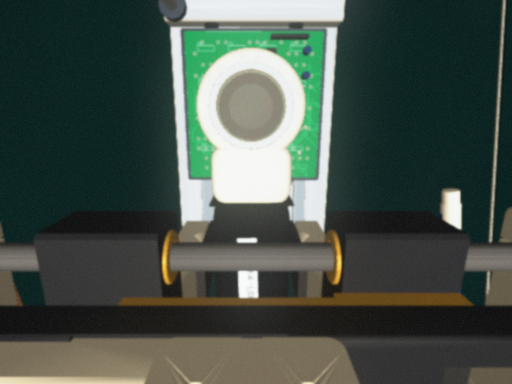

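View pics/s7z.png

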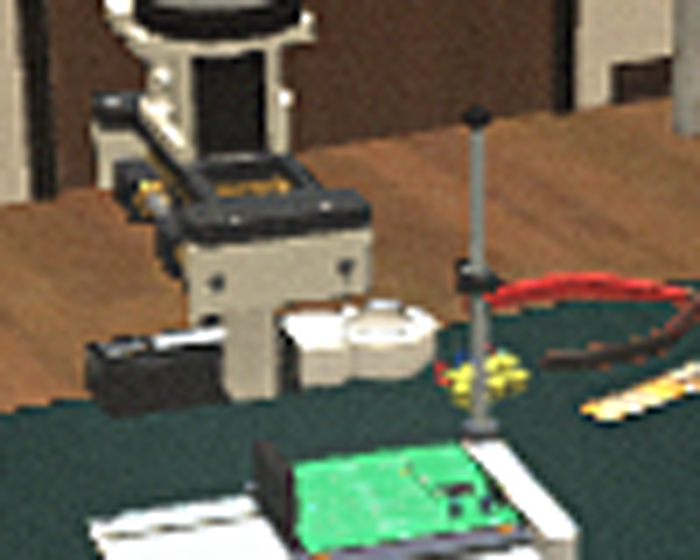

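View pics/t7z.png

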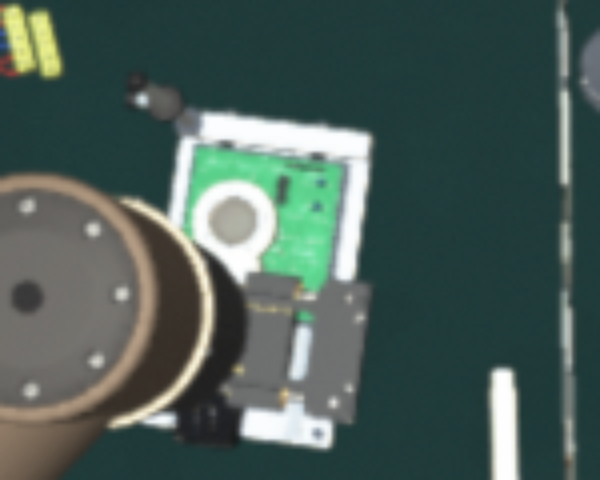

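```bash
python3 - <<'E'
from h import *
from scipy.optimize import brentq
g=dict(np.load('/tmp/scene.npz'));t=dict(np.load('/tmp/top.npz'));w=dict(np.load('/tmp/wrist.npz'))
C=np.array([.570,.2417]);n=np.array([.007,-.957])-C;n/=np.linalg.norm(n)
sol=lambda off,row:brentq(lambda z:proj(g,[*(C+n*off),z])[1]-row,0,.3)
print('head top far',sol(-.024,162.1),'bottom near',sol(.024,173.6))
print(g['image'].max(2)[158:178,232:240])
for x,y in [(235,218)]: print('top view lens',onz(t,120+(x+.5)/4-.5,130+(y+.5)/4-.5,.12))
print('wrist lens', onz(w,251,103.5,.118))
# lens ring (grey lens disc) centre in wrist: 
m=w['image'].max(2)<200; 
n_,l,st,ce=cv2.connectedComponentsWithStats(m.astype(np.uint8)[70:140,205:297]);i=l[33,46];print(st[i],ce[i]+[205,70],onz(w,*(ce[i]+[205,70]),.118))
# wrist-view board
hsv=cv2.cvtColor(w['image'],cv2.COLOR_RGB2HSV)
k=((hsv[:,:,0]>45)&(hsv[:,:,0]<85)&(hsv[:,:,1]>110)&(hsv[:,:,2]>90)).astype(np.uint8);k[:,:170]=0;k[:,340:]=0;k[190:]=0
pts=np.argwhere(cv2.morphologyEx(k,cv2.MORPH_OPEN,np.ones((3,3))))[:,::-1].astype(float)
print(cv2.minAreaRect(np.array([onz(w,*p,.0322)[:2] for p in pts],np.float32)))
E
```

```text
head top far 0.1200283047631178 bottom near 0.09946196398156407
[[142 137 130 122 123 124 130 119]
 [150 133 129 135 132 128 127 123]
 [147 130 137 137 141 126 133 129]
 [114 115 130 129 135 133 127 131]
 [121 138 137 133 136 131 125 127]
 [131 234 255 218 193 126 131 126]
 [172 184 187 181 154 104 243 232]
 [224 230 226 217 213 185 180 253]
 [246 248 246 245 246 243 255 251]
 [233 254 249 242 233 199 255 255]
 [255 255 255 255 253 255 255 255]
 [210 236 239 229 209 187 183 191]
 [185 184 186 189 193 196 192 195]
 [190 189 188 191 194 189 191 186]
 [186 185 191 192 185 184 186 180]
 [187 190 182 190 192 182 162  98]
 [ 72  81  95  96  96  74  65  70]
 [ 68  67  70  63  71  72  74  77]
 [ 82  70  70  78  73  66  73  68]
 [ 74  74  77  72  75  78  81  73]]
top view lens [0.57171528 0.24227299 0.12      ]
wrist lens [0.57130809 0.24228665 0.118     ]
[  11    0   70   70 3886] [250.42794647 104.9001544 ] [0.57074324 0.24262942 0.118     ]
((0.5698832869529724, 0.24104991555213928), (0.09594254940748215, 0.10181481391191483), 81.77207946777344)
```

Wrist and top views put the lens within 1–2 mm of the board centre. The collar height is only good to about 2 mm from the scene camera, so I'll rise and shift right for a sharper wrist view of the post.

```bash
python3 -m handwheel '[[0,0,1,0],[0,0,2,0],[0,0,2,0],[0.1,-1.2,1,0],[0.2,-2,0,0],[0.2,-2,0,0],[0.2,-2,0,0],[0.2,-1,0,0],[0,0,0,0],[0,0,0,0]]'
python3 - <<'E'
from h import *
w=grab('wrist','w8.png')
print([np.round(proj(w,[.6433,.2854,z]),1) for z in (.0286,.110,.1986)])
cv2.imwrite('pics/w8z.png',cv2.resize(w['image'][:130,60:220],None,fx=5,fy=5,interpolation=cv2.INTER_CUBIC)[:,:,::-1])
E
```

```text
t: 14.7
eef_pos: [0.51, 0.1695, 0.3399]
ee_rot: [-3.141, -0.0, -0.143]
force: [1.2, 1.4, -0.9]
width: 0.0385
[array([101.2,  55.7]), array([39.5, 32.8]), array([-132. ,  -30.7])]
```

View pics/w8.png

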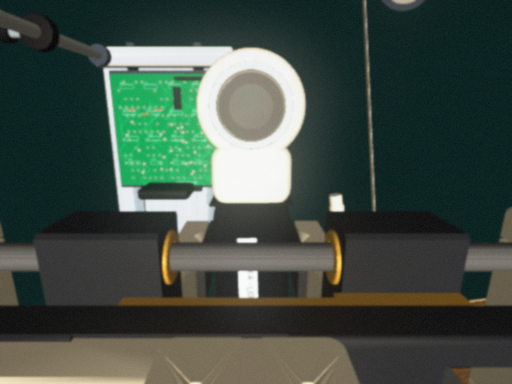

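```bash
python3 - <<'E'
from h import *
w=dict(np.load('/tmp/wrist.npz'))
cv2.imwrite('pics/w8z.png',cv2.resize(w['image'][:80,:120],None,fx=6,fy=6,interpolation=cv2.INTER_CUBIC)[:,:,::-1])
P=cloud(w)
for u,v in [(48,34),(47,30),(36,24),(150,53),(120,53)]: print(u,v,np.round(P[v,u],4))
E
```

```text
48 34 [0.6403 0.2774 0.1151]
47 30 [0.6428 0.2778 0.1142]
36 24 [0.6472 0.2837 0.1138]
150 53 [0.639  0.2417 0.0298]
120 53 [0.6428 0.2679 0.0298]
```

View pics/w8z.png

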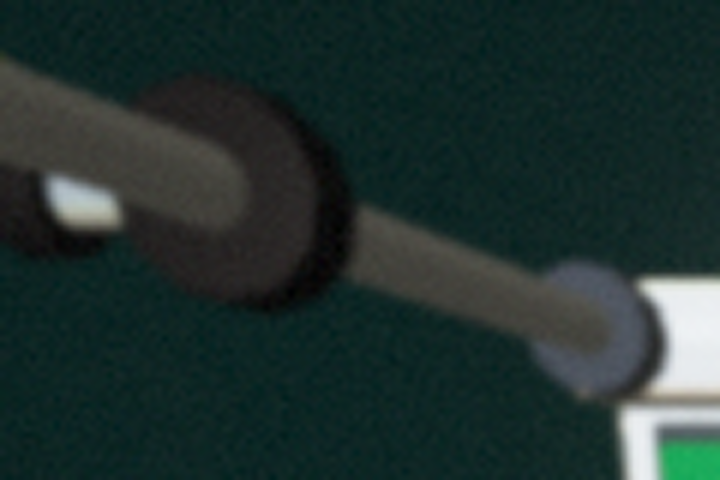

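```bash
python3 - <<'E'
from h import *
from scipy.optimize import minimize_scalar
w=dict(np.load('/tmp/wrist.npz'))
px=lambda x,y:(( x+.5)/6-.5,(y+.5)/6-.5)
for zf in (.031,.0326,.034):
  P=onz(w,*px(588,333),zf)[:2]
  for Q,nm in((P,'base'),(np.array([.6433,.2854]),'given')):
    for c in((216,189),(222,189)):
      r=minimize_scalar(lambda z:np.hypot(*(np.array(proj(w,[*Q,z]))-px(*c))),bounds=(.05,.16),method='bounded');print(zf,nm,np.round(Q,4),c,'top z',round(r.x,4),'res',round(r.fun,2))
# apparent disk diameter check at z=.114
for z in (.110,.114,.118): print(z,np.linalg.norm(onz(w,*px(135,189),z)-onz(w,*px(320,189),z)))
P=cloud(w);q=P[15:48,20:56].reshape(-1,3);print('depth z hist',np.round(np.percentile(q[(q[:,2]>.10)&(q[:,2]<.125)][:,2],[5,25,50,75,95]),4))
q=P[48:58,115:200].reshape(-1,3);print('bar',np.median(q[:,2]))
q=P[76:180,115:195].reshape(-1,3);print('board',np.median(q[:,2]))
E
```

```text
0.031 base [0.6437 0.2874] (216, 189) top z 0.111 res 1.27
0.031 base [0.6437 0.2874] (222, 189) top z 0.1102 res 1.61
0.031 given [0.6433 0.2854] (216, 189) top z 0.1137 res 0.25
0.031 given [0.6433 0.2854] (222, 189) top z 0.1129 res 0.6
0.0326 base [0.6433 0.2867] (216, 189) top z 0.1121 res 1.27
0.0326 base [0.6433 0.2867] (222, 189) top z 0.1113 res 1.61
0.0326 given [0.6433 0.2854] (216, 189) top z 0.1137 res 0.25
0.0326 given [0.6433 0.2854] (222, 189) top z 0.1129 res 0.6
0.034 base [0.643  0.2861] (216, 189) top z 0.1132 res 1.27
0.034 base [0.643  0.2861] (222, 189) top z 0.1124 res 1.61
0.034 given [0.6433 0.2854] (216, 189) top z 0.1137 res 0.25
0.034 given [0.6433 0.2854] (222, 189) top z 0.1129 res 0.6
0.11 0.019390834385053898
0.114 0.019022303072926794
0.118 0.01865377176079969
depth z hist [0.1121 0.1147 0.1155 0.1162 0.1225]
bar 0.029076741224957688
board 0.032807080952293566
```

```bash
python3 -m handwheel '[[-0.1,1,0,0],[-0.2,2,0,0],[-0.3,2,0,0],[-0.2,2,0,0],[-0.2,1.1,-0.5,0],[0,0,-1.5,0],[0,0,-2,0],[0,0,-1.5,0],[0,0,-0.6,0],[0,0,0,0],[0,0,0,0],[0,0,0,0]]'
```

```text
t: 15.95
eef_pos: [0.5001, 0.2509, 0.2795]
ee_rot: [-3.141, -0.001, -0.143]
force: [0.4, -0.1, -0.8]
width: 0.0385
```

```bash
python3 -m handwheel '[[0,0,-0.1,0],[0,0,0,0],[0,0,0,0],[0,0,0,0],[0,0,0,0]]'
python3 - <<'E'
from h import *
s=arm.get_state();print(np.round(s['eef_pos'],4),np.round(s['ee_rot'],4),s['force'],s['width'],np.abs(s['qd']).max())
w=grab('wrist','w9.png');f=grab('top','t9.png');g=grab('scene','s9.png')
m=w['image'].max(2)<200
n_,l,st,ce=cv2.connectedComponentsWithStats(m.astype(np.uint8)[70:140,205:297]);i=l[33,46];print(ce[i]+[205,70])
print('lens',onz(w,251,103.5,.118))
hsv=cv2.cvtColor(w['image'],cv2.COLOR_RGB2HSV)
k=((hsv[:,:,0]>45)&(hsv[:,:,0]<85)&(hsv[:,:,1]>110)&(hsv[:,:,2]>90)).astype(np.uint8);k[:,:170]=0;k[:,340:]=0;k[190:]=0
pts=np.argwhere(cv2.morphologyEx(k,cv2.MORPH_OPEN,np.ones((3,3))))[:,::-1].astype(float)
print('board',cv2.minAreaRect(np.array([onz(w,*p,.0322)[:2] for p in pts],np.float32)))
P=cloud(w)
for v,u in [(60,250),(100,205),(100,298),(165,225),(165,280)]: print('loupe',np.round(P[v,u],4))
E
```

```text
t: 16.45
eef_pos: [0.4999, 0.2505, 0.2777]
ee_rot: [-3.141, -0.0, -0.143]
force: [0.2, -0.6, -0.1]
width: 0.0383
[0.4999 0.2505 0.2777] [-3.1415e+00 -1.0000e-04 -1.4290e-01] [ 0.21658705 -0.63072417 -0.13391178] 0.038305612258355236 0.001073947605794571
[250.40530791 104.94382891]
lens [0.56998795 0.24103447 0.118     ]
board ((0.5700444579124451, 0.24106527864933014), (0.09595487266778946, 0.10180201381444931), 81.77619934082031)
loupe [0.5879 0.2389 0.1175]
loupe [0.5743 0.2608 0.1189]
loupe [0.5685 0.2204 0.1188]
loupe [0.5447 0.2568 0.1197]
loupe [0.541  0.2317 0.1195]
```

View pics/s9.png

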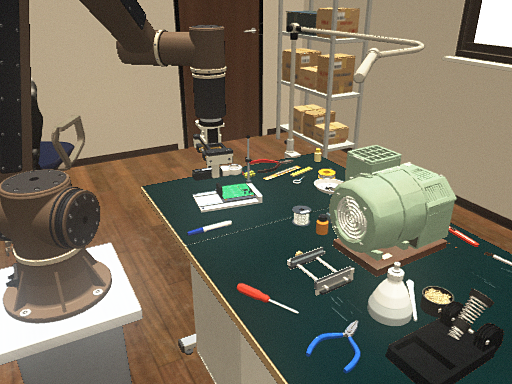

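View pics/w9.png

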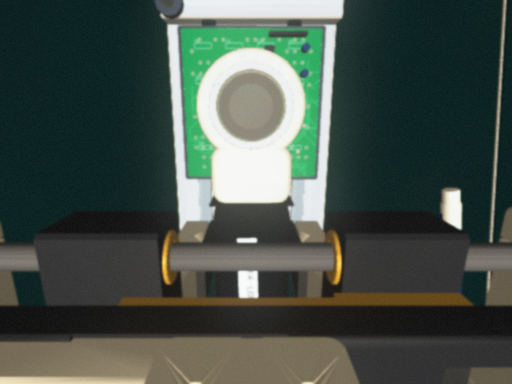

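```bash
python3 -m handwheel '[[0,0,0.1,0],[0,0,0,0],[0,0,0,0],[0,0,0,0],[0,0,0,0],[0,0,0,0]]'
python3 -c "
from station import arm
print(arm.job_done())"
```

```text
t: 17.2
eef_pos: [0.4998, 0.2506, 0.2786]
ee_rot: [3.142, 0.0, -0.143]
force: [-0.3, 0.1, -0.9]
width: 0.0383
the job is handed in; nothing more can be done
None
```

I handed the job in at 17.2 s. The carriage is at its stop, and the loupe is held level over the board in the gripper. No verdict was reported.

- **Carriage:** I pushed the tab with the closed fingers. At the stop the push peaked at about 30 N for around 0.2 s, above the 3–15 N you asked for. I eased it off and held about 11 N steadily for 1.3 s. The later pictures show the board still in its home position.
- **Loupe:** I gripped it across the handle near y = +15 mm. The jaw reading stayed at 38 mm, and the lens head kept its place in the wrist picture, so it did not slip or tilt.
- **Lens position:** In the last wrist picture, the lens centre and the board centre agreed to within 1 mm: (0.570, 0.241) for both.
- **Lens height:** The middle of the lens is at z ≈ 0.1105 m, worked out from the tool height.
- **Collar height:** My measurements disagreed slightly. They ran from about 0.109 to 0.112 m, and I took 0.1105 m, so the height could be off by 1–2 mm.
- **Clearance and the rest:** The wrist force was within 1 N of zero at the end, so nothing seems to be touching. The spool, vial, driver and pen looked unmoved in the last scene picture.

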